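# Tip the staining dish over the UV lamp and start it

## Robot

A 7-joint arm with a two-finger parallel gripper is mounted at the origin on the work surface. World frame = base frame: x ahead of the robot, y to its left, z up, the work surface at z = 0. Lengths are in mm, angles in rad, forces in N, time in s.
With the tool pointing down it reaches from about 400 to 875 mm from the base axis. Payload 4.4 kg.
Tool frame: the origin (TCP) lies at the very end of the fingers, on their centre line; the grasp point (between the pads) lies 19 mm behind it; y points along the fingers, x is the direction in which the jaws open and shut, and the axes are right-handed (so a half turn about y gives the same grasp; the last joint's range is limited). The gripper opens to 85 mm and grips with 20 to 120 N. Pads are 22 mm wide; open, the fingers measure 114 mm over their backs; the gripper's body (76 mm by 85 mm) begins 54 mm behind the grasp point. The pads swing forward as they close: fully open they stand 13 mm farther back than shut.
Start: joints at [1.199, 0.628, 0.038, 1.517, -0.027, 0.996, -0.02], TCP at [195.714, -619.85, 231.313] pointing down, gripper open.
Joint ranges: [-3.06, 3.06], [-0.37, 2.12], [-1.25, 1.32], [0.18, 2.47], [-1.1, 4.24], [0.23, 1.98], [-2.94, 2.94]. Speed limits (rad/s): [2.57, 2.57, 3.14, 3.14, 3.14, 3.14, 3.14].

## Interface

Orientations are given as [roll, pitch, yaw] about the fixed x, y, z axes, in that order (R = Rz(yaw) Ry(pitch) Rx(roll)).
In Python, from cell import readout, eyes, finish_job gives the robot as it stands. The module is installed in compiled form; this text tells all that it offers.
- The arm moves only by the tool apply_moves, never from a script. Its argument "commands" is a list that holds one entry, the list of rows, each a list of 6 numbers: the shift along the tool's x, y, z in units of 0.04 m (1.0 is 0.04 m), then the turn, a rotation vector about the tool's x, y, z in units of 5 degrees (1.0 is 5 degrees). A call has 1 to 8 rows; each row shifts and turns the pose as measured when the row begins, along the tool's axes as they then stand; what a row does not reach is not made up. A row lasts 1/12 s, in which the tool goes at most 41.7 mm and 7.16 degrees, less where a joint would pass 70% of its speed; a pose out of reach is approached as far as the arm can. A call with a number of a shift or a turn outside -1 to 1 is refused whole. A call with a gripper value outside its range is refused whole. "claw" is the finger opening in mm, from 0 to 85.4, set as the call begins (left out, the last holds). The fingers move at their own pace and stop on an object; the grip force is fixed at half the most. Time passes only in rows, so rows that do not move let the fingers close. It gives the time, the measured TCP pose, the force and the opening at its end, in the units of the state.
- readout.read_state(): the state, without advancing time (a new reading comes with each control period).
- eyes.get_image(name): name is "side" or "top" or "wrist"; returns a dict with "image" (400x640x3 uint8, red, green, blue), "mtx" (3x3 intrinsics, pixels), "rvec" (rotation vector, rad) and "tvec" (3), from world to camera coordinates, as OpenCV has them. Camera axes: x right, y down, z forward; pixel columns grow to the right and rows downward; lengths in mm; the calibration is good to about 2 mm. A picture is of the moment at which its call begins. There is no depth.
- finish_job(): hands the job in, once; it reports no verdict.
The state is a dict: "clock": time; "qpos": joint angles; "qd": joint speeds; "tau": joint torques, N m; "eef_pos": TCP position; "tool_rot": TCP orientation; "force": force on the tool from outside, world axes, zero at the start; "torque": the same for the moment, N m; "width": finger opening in mm.
Only numpy, scipy, OpenCV 4.12 (cv2) and the standard library are available. Lean on these libraries where they do the work, as an engineer would, in place of code of your own. Each camera call takes 0.05 s, during which the arm holds its last target. There are 200 camera calls.

## Task

Sterilise the square white staining dish: slide it over the bench to the black lamp plate and tip it over so that it stands mouth-down, flat on the plate, with the lamp tube inside it; keep it low all the way, never raised more than a few centimetres. Then, with the lamp covered, press the larger of the two push buttons fully down and let it come up again. Do not press the smaller button, and leave all the other labware standing where it is.

Things in the scene. Friction and masses are not known exactly. Their poses are not given: they have to be found in the camera images.
- dish: Square white thick-walled plastic staining dish, 86 x 86 mm outside, 80 mm tall, straight walls 8 mm thick, floor 8 mm thick, about 0.25 kg; starts mouth-up on the bench to the left or the right, its yaw varies. Origin: centre of the underside; x and y square to the walls, z from the floor out of the mouth.
- dish_mid (a point): Centre of the dish's volume, 40 mm from its underside along its axis.
- lamp_plate: Black UV lamp plate fixed to the bench: a flat slab 5 mm thick, 130 mm along its x and 190 mm along its y, whose square edges stop a thing pushed along the bench. Origin: centre of the underside, z up. A white control housing 45 mm deep (x +65 to +110 mm), 190 mm long, 35 mm tall runs along its far (+x) side. The plate's yaw is within about 0.2 rad of the world frame.
- lamp (a point): Middle of the white lamp tube, which lies along the plate's x on the slab's centre: 14 mm thick, 50 mm long, its axis 12 mm above the bench (its underside on the slab, its top 14 mm above the slab). The tube stops the rim of a lying dish that is pushed along the slab, and fits inside the dish.
- start (a joint): Travel of the larger push button (the lamp's start): 0 is up, 0.006 m is fully down, about 5 N at the bottom; springs back.
- start_top (a point): Centre of the top of the larger push button: a black round cap 36 mm in diameter on a white box 60 x 60 mm and 30 mm tall fixed to the bench near the robot; pressed straight down.
- stop (a joint): Travel of the smaller push button (not to be pressed): 0 is up, 0.006 m fully down.
- stop_top (a point): Centre of the top of the smaller push button, a black round cap 18 mm in diameter on a like box (60 x 60 x 30 mm tall); the two boxes may swap places.
- round_dish: Bystander: round white dish 90 mm in diameter, 60 mm tall, mouth-up, on the other side from the square dish. Origin: centre of the underside.
- jar_l: Bystander: low clear jar with a white lid, 44 mm in diameter, 42 mm tall, near the left end of the plate, on the robot's side. Origin: centre of the underside.
- jar_r: Bystander: the same kind of jar near the right end of the plate, on the robot's side.
- bottle_l: Bystander: amber bottle, 44 mm in diameter, 105 mm tall, near the left end of the plate, on the far side. Origin: centre of the underside.
- bottle_r: Bystander: the same kind of bottle near the right end of the plate, on the far side.
- flask: Bystander: clear culture flask lying flat beyond the plate, 75 x 110 mm, 28 mm tall, with a blue-capped neck that reaches 95 mm from its centre along its y. Origin: centre of the underside.
- tube_rack: Bystander: grey tube rack with blue-capped tubes, 70 mm (x) by 130 mm (y), 58 mm tall, far left. Origin: centre of the underside.
- beaker: Bystander: glass beaker, 70 mm in diameter, 90 mm tall, far right. Origin: centre of the underside.
Not all that is in view belongs to the job. What is shaped like the dish but red is not meant.

How it is judged (in metres and radians):
On the way, in this order (a step that is already met when the one before it is completed fails the run):
1. the dish stands mouth-down and flat on the plate over the lamp tube (angle between dish's own z axis and vertical above 3.05 rad and horizontal distance between dish_mid and lamp below 0.042 m and height (world z) of dish_mid below 0.049 m), for 0.3 s.
2. the larger button is pressed fully down (value of joint start above 0.005 m), for 0.05 s.
At the end, for the whole second after the job is handed in: The dish rests mouth-down and flat (within 0.09 rad) on the lamp plate, with its middle within 42 mm of the lamp's middle seen from above and under 49 mm high, so that the tube is inside it; the larger button has been pressed at least 5 mm after that and is up again (under 1.5 mm) (all of step 1 and value of joint start below 0.0015 m and linear speed of dish below 0.01 m/s); the robot touches nothing.
It fails at once if the dish is lifted: its middle is over 0.12 m above the bench (height (world z) of dish_mid above 0.12 m).
It fails at once if the lamp is started (button down 3 mm) while the dish does not cover it (value of joint start above 0.003 m and not (angle between dish's own z axis and vertical above 3.05 rad and horizontal distance between dish_mid and lamp below 0.042 m and height (world z) of dish_mid below 0.049 m)).
It fails at once if the smaller button is pressed (3 mm) (value of joint stop above 0.003 m).
It fails at once if a bystander is pushed over 25 mm or tipped over 0.35 rad (distance of any of round_dish, jar_l, jar_r, bottle_l, bottle_r, flask, tube_rack, beaker from where it was at the start of the episode above 0.025 m or angle between any of round_dish, jar_l, jar_r, bottle_l, bottle_r, flask, tube_rack, beaker's own z axis and vertical above 0.35 rad).
It also fails if it takes over 69 s, if anything falls off the work surface, if the arm or the gripper's body presses on something with over 40 N, if the wrist force passes 120 N, or if a joint passes its speed limit or range.

## Working session

There is one attempt and no reset: what is moved stays moved. The work goes in short steps, Python scripts to look and compute and a tool call to move; the robot and the scene stay as the last step left them, time stands still between calls to the robot, and variables do not carry over. Pictures are saved under pics/ and viewed, about 8 in all and at most 12, crops included, and the job is handed in when it is done.

Besides the shell and the picture viewer there is one more tool, called after "Emit:" by a JSON object that holds its "name" and its "arguments", one argument or row to a line. apply_moves: Moves the arm, as the interface text tells. Shifts and turns lie within -1 to 1; 1 stands for 0.04 m of shift or 5 degrees of turn. Its arguments: {"type":"object","properties":{"commands":{"type":"array"},"claw":{"type":"number"}},"required":["commands"]}

```bash
mkdir -p pics
cat > h.py <<'E'
import numpy as np,cv2
from scipy.spatial.transform import Rotation as R
from cell import readout,eyes,finish_job
def snap(n,f,crop=None,s=1):
    d=eyes.get_image(n); im=d["image"][:,:,::-1].copy()
    if crop: x0,y0,x1,y1=crop; im=im[y0:y1,x0:x1]
    im=cv2.resize(im,None,fx=s,fy=s,interpolation=cv2.INTER_CUBIC); cv2.imwrite("pics/"+f,im); return d
def ray(d,uv,z):
    M=cv2.Rodrigues(np.array(d["rvec"],float))[0];t=np.array(d["tvec"],float).ravel();K=np.array(d["mtx"])
    c=-M.T@t; v=M.T@np.linalg.inv(K)@np.array([uv[0],uv[1],1.]); return c+v*(z-c[2])/v[2]
def proj(d,P): return cv2.projectPoints(np.array(P,float).reshape(-1,3),np.array(d["rvec"],float),np.array(d["tvec"],float),np.array(d["mtx"],float),None)[0].reshape(-1,2)
E
python3 - <<'E'
from h import *
import pickle
d=snap("top","t0.png",s=1.25);e=snap("side","s0.png",s=1.25)
pickle.dump((d,e),open("d0.pkl","wb"))
print(readout.read_state())
for x in (d,e):
    M=cv2.Rodrigues(np.array(x["rvec"]))[0]; print(-M.T@np.array(x["tvec"]).ravel(), M[2], x["mtx"][0])
E
```

```text
{'clock': 0.1, 'qpos': array([ 1.19920691,  0.62922718,  0.03842429,  1.51825111, -0.02701175,
        0.9963194 , -0.02001626]), 'qd': array([ 1.18515456e-03, -1.85395214e-03,  2.49563752e-03, -5.37916775e-03,
       -1.87671288e-04,  7.79342921e-05,  1.00481638e-04]), 'tau': array([ 3.59370257e-03, -5.64533830e+01,  1.23081062e+00, -1.93972260e+01,
        1.13515250e-02,  5.40580106e-03, -3.31673027e-05]), 'eef_pos': array([ 195.55711652, -619.30266311,  230.50321983]), 'tool_rot': array([-1.57078983,  0.0016881 , -1.26501262]), 'force': array([ 0.36295145, -0.40776197, -0.31305773]), 'torque': array([ 0.02820984,  0.00539179, -0.04078366]), 'width': 85.50715004829199}
[ 383.29052081   57.65769557 1210.05082096] [ 0.13323454 -0.01937683 -0.9908951 ] [422.41901777   0.         313.76546252]
[-28.63653832 734.03824167 828.04131873] [ 0.48405797 -0.59011841 -0.64610227] [415.22335213   0.         327.56543482]
```

View pics/t0.png

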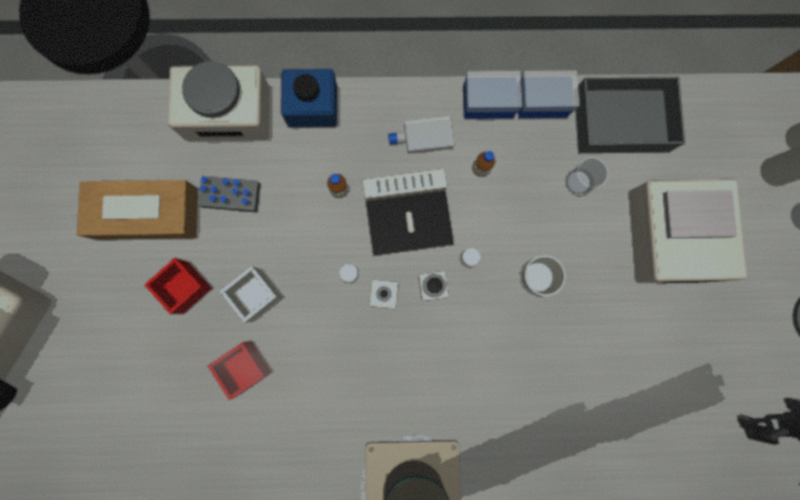

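View pics/s0.png

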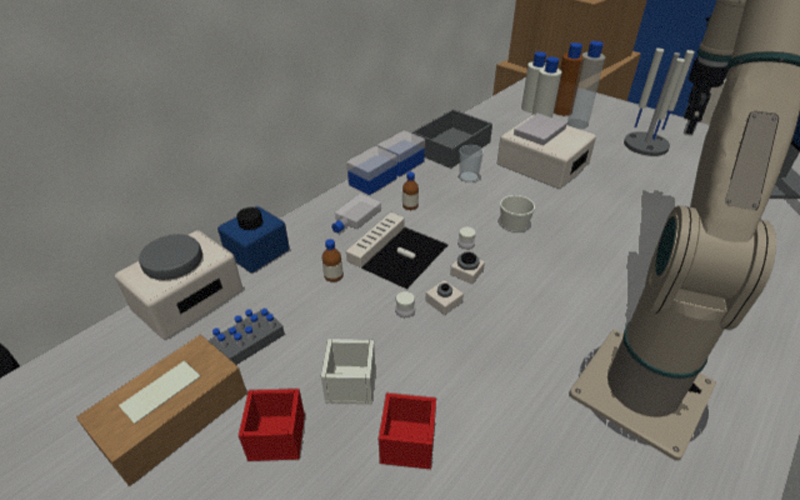

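White dish: top (250,294), in the side view (350,370). The two red boxes, at top (178,286) and (238,370), are decoys. Larger cap: top (433,286). Smaller cap: (384,294). The plate is around (410,221), the tube around (409,222). Next I'll check enlarged crops of the dish and of the plate with its buttons.

Run:
```python
from h import *
import pickle
d,e=pickle.load(open("d0.pkl","rb"))
im=d["image"][:,:,::-1]
a=cv2.resize(im[205:265,165:235],None,fx=5.5,fy=5.5,interpolation=cv2.INTER_CUBIC)   #385x330
b=cv2.resize(im[130:250,265:385],None,fx=5,fy=5,interpolation=cv2.INTER_CUBIC)[:, :]
# 600x600 + dish crop side 
c=np.zeros((600,800,3),np.uint8); c[:480,400:800]=cv2.resize(im[130:250,270:390-20],None,fx=4,fy=4,interpolation=cv2.INTER_CUBIC); c[:330,:385]=a
cv2.imwrite("pics/c0.png",c)
```

```text
(no output)
```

View pics/c0.png

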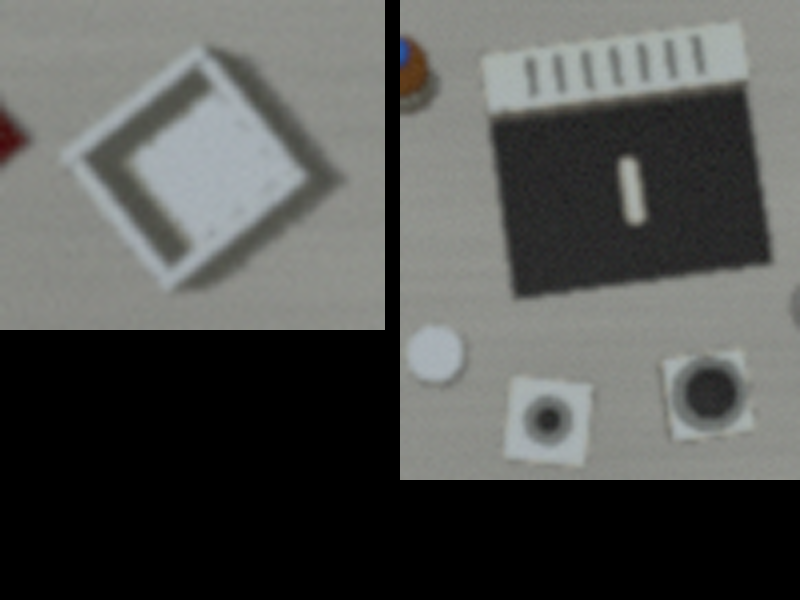

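Run:
```python
from h import *
import pickle
d,e=pickle.load(open("d0.pkl","rb"))
np.set_printoptions(precision=1,suppress=True)
f=lambda p:(165+p[0]/5.5,205+p[1]/5.5)
g=lambda p:(270+(p[0]-400)/4,130+p[1]/4)
print("dish rim"); C=np.array([ray(d,f(p),80) for p in [(65,157),(203,48),(308,175),(170,290)]]); print(C,C.mean(0)); print(np.linalg.norm(np.diff(C,axis=0,append=C[:1]),axis=1)); print(np.degrees([np.arctan2(*(C[(i+1)%4]-C[i])[[1,0]]) for i in range(4)]))
print("plate near corners L,R",[ray(d,g(p),5) for p in [(515,297),(771,263)]], "far L,R",[ray(d,g(p),5) for p in[(492,115),(745,85)]])
print("tube",[ray(d,g(p),17) for p in[(629,158),(638,224)]])
print("big",ray(d,g((711,390)),38),"small",ray(d,g((548,419)),38))
k=1.25
print("jarl",ray(d,(348/k,272/k),42),"jarr",ray(d,(471/k,257/k),42),"botl base",ray(d,(337/k,183/k),90),"botr",ray(d,(486/k,160/k),90))
print("red",ray(d,(178/k,286/k),80),ray(d,(238/k,370/k),80),"rack",ray(d,(229/k,193/k),58),"orange box",ray(d,(136/k,208/k),60))
```

```text
dish rim
[[433.5 400.6  80. ]
 [485.  335.3  80. ]
 [422.7 283.8  80. ]
 [369.1 349.1  80. ]] [427.6 342.2  80. ]
[83.2 80.8 84.4 82.5]
[ -51.7 -140.5  129.4   38.7]
plate near corners L,R [array([514.3,  77.7,   5. ]), array([ 535.8, -107. ,    5. ])] far L,R [array([647.6,  92.6,   5. ]), array([667.2, -92.4,   5. ])]
tube [array([612. ,  -5.7,  17. ]), array([563.9, -11. ,  17. ])]
big [443.5 -57.7  38. ] small [425.6  55.6  38. ]
jarl [474.1 133.9  42. ] jarr [ 502.8 -140.2   42. ] botl base [664.1 153.1  90. ] botr [ 711.  -173.3   90. ]
red [447.7 491.7  80. ] [270.9 361.6  80. ] rack [652.9 395.   58. ] orange box [621.7 597.1  60. ]
```

The crop confirms the dish: rim corners at crop (65,157), (203,48), (308,175) and (170,290). It is white, square and hollow, centred near (428,342) mm, with walls at 38.6°. The plate centre is near (591,-7) with yaw about 6.6°. I'll set out over the bench in two legs.

Emit:
{"name": "apply_moves", "arguments": {
  "commands": [
    [[-0.54,0,0.82,0,0,0],[-0.54,0,0.82,0,0,0],[-0.54,0,0.82,0,0,0],[-0.54,0,0.82,0,0,0],[-0.54,0,0.82,0,0,0],[-0.54,0,0.82,0,0,0],[-0.54,0,0.82,0,0,0],[-0.54,0,0.82,0,0,0]]
  ],
  "claw": 60
}}

```text
clock: 0.77
eef_pos: [390.4, -375.5, 224.7]
tool_rot: [-1.581, 0.003, -1.288]
force: [1.5, -0.4, -0.7]
width: 59.9
```

Emit:
{"name": "apply_moves", "arguments": {
  "commands": [
    [[-0.54,0,0.82,0,0,0],[-0.54,0,0.82,0,0,0],[-0.54,0,0.82,0,0,0],[-0.54,0,0.82,0,0,0],[-0.54,0,0.82,0,0,0],[-0.54,0,0.82,0,0,0],[-0.54,0,0.82,0,0,0],[-0.54,0,0.82,0,0,0]]
  ]
}}

```text
clock: 1.43
eef_pos: [600.0, -121.5, 220.3]
tool_rot: [-1.585, 0.005, -1.288]
force: [1.4, -0.8, 0.5]
width: 59.6
```

Emit:
{"name": "apply_moves", "arguments": {
  "commands": [
    [[-1,0,-0.1,0,0,0],[-1,0,-0.1,0,0,0],[-1,0,-0.1,0,0,0],[-1,0,-0.1,0,0,0],[-1,0,-0.1,0,0,0],[-1,0,-0.1,0,0,0],[-1,0,-0.1,0,0,0],[-1,0,-0.1,0,0,0]]
  ]
}}

```text
clock: 2.1
eef_pos: [482.2, 187.9, 217.0]
tool_rot: [-1.583, 0.003, -1.287]
force: [1.3, -0.2, -0.9]
width: 60.2
```

```bash
cat >> h.py <<'E'
def go(pos,yaw,tilt=(0,0,0)):
    "total shift (units of 40mm, tool axes now) and turn (5deg units) to reach pos, tool down with yaw deg"
    s=readout.read_state(); A=R.from_euler('xyz',s["tool_rot"]); B=R.from_euler('xyz',[-np.pi/2,0,np.radians(yaw)])
    print("t",round(s["clock"],2),"at",np.round(s["eef_pos"],1),"yaw",np.round(np.degrees(s["tool_rot"]),1),"F",np.round(s["force"],1),"w",round(s["width"],1))
    print("shift",np.round(A.inv().apply(np.array(pos)-s["eef_pos"])/40,2),"turn",np.round(np.degrees((A.inv()*B).as_rotvec())/5,2))
E
python3 -c "
from h import *
go([403.3,372.7,150],-51.4)"
```

```text
t 2.1 at [482.2 187.9 217. ] yaw [-90.7   0.2 -73.7] F [ 1.3 -0.2 -0.9] w 60.2
shift [-4.98  1.7  -0.58] turn [ 0.13 -4.47 -0.07]
```

Emit:
{"name": "apply_moves", "arguments": {
  "commands": [
    [[-0.83,0.2,-0.1,0,0,0],[-0.83,0.2,-0.1,0,0,0],[-0.83,0.2,-0.1,0,0,0],[-0.83,0.2,-0.1,0,0,0],[-0.83,0.2,-0.1,0,0,0],[-0.83,0.2,-0.1,0,0,0],[0,0,0,0.1,-1,0],[0,0,0,0,-1,0]]
  ]
}}

```text
clock: 2.77
eef_pos: [388.8, 392.4, 166.5]
tool_rot: [-1.574, 0.009, -1.09]
force: [1.2, -0.7, -0.4]
width: 60.0
```

Emit:
{"name": "apply_moves", "arguments": {
  "commands": [
    [[0,0,0,0,-1,0],[0,0,0,0,-1,0],[0,0,0,0,-0.5,0],[0,0,0,0,0,0]]
  ]
}}

```text
clock: 3.1
eef_pos: [384.9, 394.6, 164.3]
tool_rot: [-1.576, 0.011, -0.851]
force: [0.3, -0.9, 0.8]
width: 59.9
```

```bash
python3 -c "
from h import *
import pickle
go([403.3,372.7,100],-51.4)
d=snap('wrist','w1.png'); pickle.dump(d,open('w1.pkl','wb'))
c=np.array([427.6,342.2]);
P=[]
for k in range(4):
  a=np.radians(38.6+45+90*k); P.append([*(c+43*2**.5*np.array([np.cos(a),np.sin(a)])),80])
print(proj(d,P))"
```

```text
t 3.1 at [384.9 394.6 164.3] yaw [-90.3   0.6 -48.8] F [ 0.3 -0.9  0.8] w 59.9
shift [ 0.73  1.6  -0.01] turn [ 0.07  0.53 -0.13]
[[363.1861208  145.24029868]
 [353.98243625 255.4670736 ]
 [464.0310735  260.51520177]
 [486.66798995 151.17757884]]
```

View pics/w1.png

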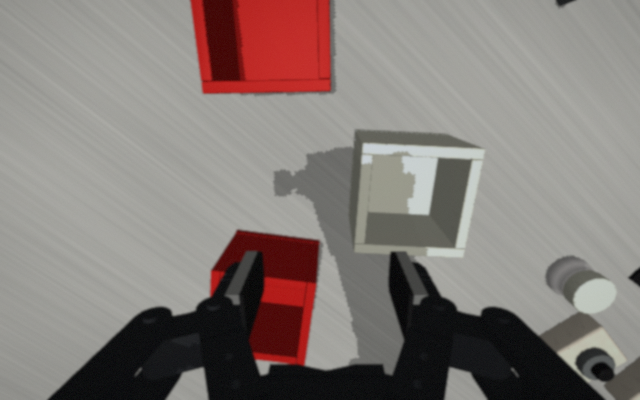

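The wrist view shows the white dish's rim corners at (358,142), (354,250), (464,256) and (485,150), within about 3 mm of the prediction. I'll grip its left wall, at column ~356.

Emit:
{"name": "apply_moves", "arguments": {
  "commands": [
    [[0.36,0.3,0,0,0.5,-0.1],[0.36,0.3,0,0,0,0],[0,0,0,0,0,0]]
  ]
}}

```text
clock: 3.4
eef_pos: [403.6, 372.7, 139.8]
tool_rot: [-1.575, 0.003, -0.902]
force: [-0.5, -1.0, -0.2]
width: 59.9
```

```bash
python3 -c "
from h import *
go([402.5,373.7,48],-51.4)"
```

```text
t 3.4 at [403.6 372.7 139.8] yaw [-90.3   0.1 -51.7] F [-0.5 -1.  -0.2] w 59.9
shift [-0.03  2.29  0.  ] turn [ 0.05 -0.05 -0.03]
```

Emit:
{"name": "apply_moves", "arguments": {
  "commands": [
    [[-0.03,0.6,0,0,0,0],[0,0.6,0,0,0,0],[0,0.6,0,0,0,0],[0,0.45,0,0,0,0],[0,0,0,0,0,0]]
  ]
}}

```text
clock: 3.82
eef_pos: [403.9, 376.8, 49.5]
tool_rot: [-1.569, 0.004, -0.91]
force: [-0.2, 0.3, -0.3]
width: 60.2
```

Emit:
{"name": "apply_moves", "arguments": {
  "commands": [
    [[0,0,0,0,0,0],[0,0,0,0,0,0],[0,0,0,0,0,0],[0,0,0,0,0,0],[0,0,0,0,0,0],[0,0,0,0,0,0],[0,0,0,0,0,0],[0,0,0,0,0,0]]
  ],
  "claw": 0
}}

```text
clock: 4.48
eef_pos: [404.9, 379.9, 54.8]
tool_rot: [-1.563, 0.005, -0.912]
force: [-1.1, 0.1, -2.5]
width: 7.2
```

```bash
python3 -c "
from h import *
go([540,290,64],-83.4)"
```

```text
t 4.48 at [404.9 379.9  54.8] yaw [-89.5   0.3 -52.2] F [-1.1  0.1 -2.5] w 7.2
shift [ 3.84 -0.24  1.3 ] turn [-0.07  6.23 -0.08]
```

Emit:
{"name": "apply_moves", "arguments": {
  "commands": [
    [[0,-0.3,0,0,0,0],[0.4,0,0.13,0,0,0],[0.7,0,0.23,0,0,0],[0.7,0,0.23,0,0,0],[0.7,0,0.23,0,0,0],[0.7,0,0.23,0,0,0],[0.5,0,0.2,0,0,0],[0,0,0,0,0.5,0]]
  ]
}}

```text
clock: 5.15
eef_pos: [538.8, 292.5, 71.9]
tool_rot: [-1.562, 0.007, -0.948]
force: [1.2, -0.6, -2.1]
width: 6.6
```

Emit:
{"name": "apply_moves", "arguments": {
  "commands": [
    [[0,0,0,0,1,0],[0,0,0,0,1,0],[0,0,0,0,1,0],[0,0,0,0,1,0],[0,0,0,0,1,0],[0,0,0,0,0.5,0],[0,0,0,0,0,0]]
  ]
}}

```text
clock: 5.73
eef_pos: [542.1, 288.1, 77.2]
tool_rot: [-1.565, 0.011, -1.462]
force: [0.1, 0.0, -1.9]
width: 7.0
```

```bash
python3 -c "
from h import *
go([572,178,62],-83.4)"
```

```text
t 5.73 at [542.1 288.1  77.2] yaw [-89.7   0.6 -83.8] F [ 0.1  0.  -1.9] w 7.0
shift [2.82 0.35 0.44] turn [-0.07 -0.08 -0.12]
```

Emit:
{"name": "apply_moves", "arguments": {
  "commands": [
    [[0.6,0.05,0.11,0,0,0],[0.7,0.05,0.11,0,0,0],[0.7,0.05,0.11,0,0,0],[0.6,0.05,0.11,0,0,0],[0,0,0,0,0,0]]
  ]
}}

```text
clock: 6.15
eef_pos: [571.5, 188.2, 70.6]
tool_rot: [-1.563, 0.014, -1.447]
force: [-0.2, -1.2, -2.0]
width: 6.7
```

```bash
python3 -c "
from h import *
go([572,178,54],-83.4)
d=snap('top','t1.png',(240,100,400,220),5)"
```

```text
t 6.15 at [571.5 188.2  70.6] yaw [-89.6   0.8 -82.9] F [-0.2 -1.2 -2. ] w 6.7
shift [ 0.26  0.41 -0.02] turn [-0.09  0.1  -0.17]
```

View pics/t1.png

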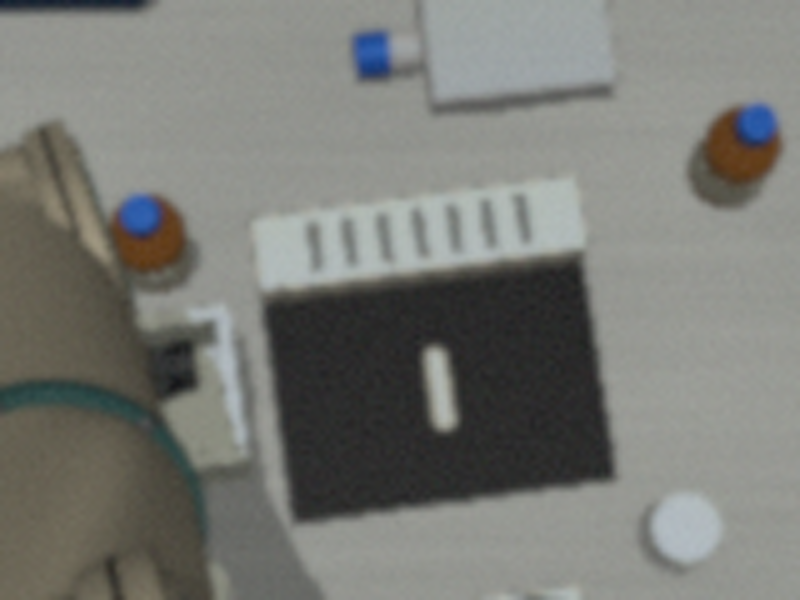

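The dish hangs at the plate's left edge, with its leading rim running from (222,308) to (248,455), nearly parallel to that edge. I'll lower it to the bench.

Emit:
{"name": "apply_moves", "arguments": {
  "commands": [
    [[0.08,0.15,-0.05,0,0,0],[0,0.15,0,0,0,0],[0,0.15,0,0,0,0],[0,0.08,0,0,0,0]]
  ]
}}

```text
clock: 6.53
eef_pos: [570.1, 191.5, 52.6]
tool_rot: [-1.559, 0.02, -1.44]
force: [-10.7, -7.4, 50.5]
width: 6.8
```

Emit:
{"name": "apply_moves", "arguments": {
  "commands": [
    [[0,0.1,0,0,0,0],[0,0.05,0,0,0,0],[0,0.05,0,0,0,0]]
  ]
}}

```text
clock: 6.78
eef_pos: [570.0, 191.4, 52.7]
tool_rot: [-1.558, 0.017, -1.436]
force: [-2.8, -3.2, 15.2]
width: 6.8
```

Emit:
{"name": "apply_moves", "arguments": {
  "commands": [
    [[0,0,0,0,0,0],[0,0,0,0,0,0],[0,0,0,0,0,0],[0,0,0,0,0,0]]
  ],
  "claw": 40
}}

```text
clock: 7.12
eef_pos: [569.7, 195.6, 53.2]
tool_rot: [-1.556, 0.018, -1.43]
force: [1.3, 0.8, -0.0]
width: 40.2
```

Emit:
{"name": "apply_moves", "arguments": {
  "commands": [
    [[0,-0.7,0,0,0,0],[0,-0.7,0,0,0,0],[-0.6,0,0,0,0,0],[-0.7,0,0,0,0,0],[0,0,0,0,0,0]]
  ]
}}

```text
clock: 7.53
eef_pos: [560.4, 248.2, 109.5]
tool_rot: [-1.561, 0.019, -1.431]
force: [-0.6, 1.1, -0.2]
width: 40.1
```

Emit:
{"name": "apply_moves", "arguments": {
  "commands": [
    [[0,0.5,0,0,0,0],[0,0.6,0,0,0,0],[0,0,0,0,0,0],[0,0,0,0,0,0]]
  ],
  "claw": 0
}}

```text
clock: 7.87
eef_pos: [560.8, 254.7, 64.8]
tool_rot: [-1.558, 0.022, -1.423]
force: [0.8, 0.1, 0.7]
width: -0.0
```

```bash
python3 -c "
from h import *
go([570,220,66],-83.4)"
```

```text
t 7.87 at [560.8 254.7  64.8] yaw [-89.2   1.3 -81.5] F [0.8 0.1 0.7] w -0.0
shift [ 0.89 -0.05  0.1 ] turn [-0.15  0.37 -0.26]
```

Emit:
{"name": "apply_moves", "arguments": {
  "commands": [
    [[0.6,0,0,-0.1,0.37,-0.2],[0.4,0,0,0,0,0],[0.3,0,0,0,0,0],[0.3,0,0,0,0,0],[0.2,0,0,0,0,0],[0.2,0,0,0,0,0]]
  ]
}}

```text
clock: 8.37
eef_pos: [572.9, 179.5, 68.8]
tool_rot: [-1.56, 0.017, -1.452]
force: [-4.2, 15.3, 13.3]
width: -0.2
```

```bash
python3 -c "
from h import *
go([572.8,152,66],-83.4)
d=snap('side','s2.png',(200,130,430,290),3.4)"
```

```text
t 8.37 at [572.9 179.5  68.8] yaw [-89.4   1.  -83.2] F [-4.2 15.3 13.3] w -0.2
shift [ 0.68  0.06 -0.08] turn [-0.13  0.04 -0.2 ]
```

View pics/s2.png

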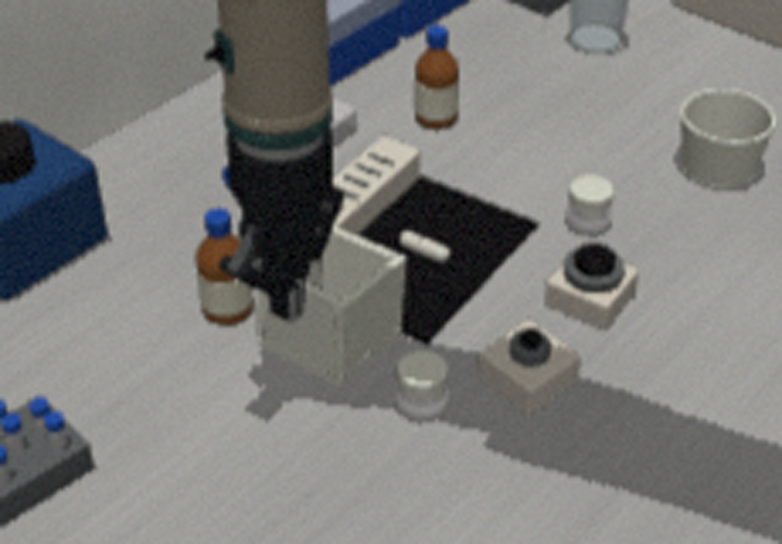

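The dish stands against the plate edge with the finger behind its trailing wall, at about (290,300), and is starting to tip. I'll keep pushing.

Emit:
{"name": "apply_moves", "arguments": {
  "commands": [
    [[0.25,0,0,0,0,0],[0.25,0,0,0,0,0],[0.25,0,0,0,0,0]]
  ]
}}

```text
clock: 8.67
eef_pos: [575.3, 170.7, 76.8]
tool_rot: [-1.552, 0.047, -1.441]
force: [-6.9, 13.2, 15.0]
width: -0.0
```

Emit:
{"name": "apply_moves", "arguments": {
  "commands": [
    [[0.25,0,0,0,0,0],[0.25,0,0,0,0,0],[0.25,0,0,0,0,0],[0,0,0,0,0,0]]
  ]
}}

```text
clock: 9.0
eef_pos: [576.6, 161.8, 86.5]
tool_rot: [-1.544, 0.077, -1.426]
force: [-0.1, 0.9, 0.2]
width: -0.2
```

```bash
python3 -c "
from h import *
go([572.8,152,66],-83.4)
d=snap('side','s3.png',(200,130,430,290),3.4)"
```

```text
t 9.0 at [576.6 161.8  86.5] yaw [-88.5   4.4 -81.7] F [-0.1  0.9  0.2] w -0.2
shift [ 0.27  0.49 -0.14] turn [-0.3   0.32 -0.88]
```

View pics/s3.png

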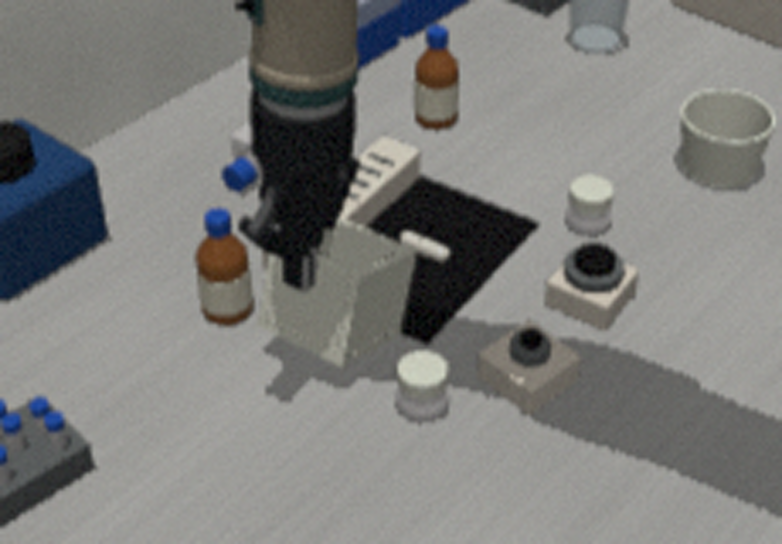

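Emit:
{"name": "apply_moves", "arguments": {
  "commands": [
    [[0.4,0.1,0,0,0,-0.3],[0.4,0.1,0,0,0,-0.3],[0.4,0.1,0,0,0,-0.3],[0.4,0.1,0,0,0,0]]
  ]
}}

```text
clock: 9.38
eef_pos: [586.8, 143.7, 88.1]
tool_rot: [-1.522, 0.048, -1.404]
force: [-16.2, 19.6, 45.6]
width: -0.3
```

```bash
python3 -c "
from h import *
go([574.8,132,66],-83.4)
d=snap('side','s4.png',(200,130,430,290),3.4)"
```

```text
t 9.38 at [586.8 143.7  88.1] yaw [-87.2   2.7 -80.4] F [-16.2  19.6  45.6] w -0.3
shift [ 0.26  0.52 -0.37] turn [-0.55  0.58 -0.56]
```

View pics/s4.png

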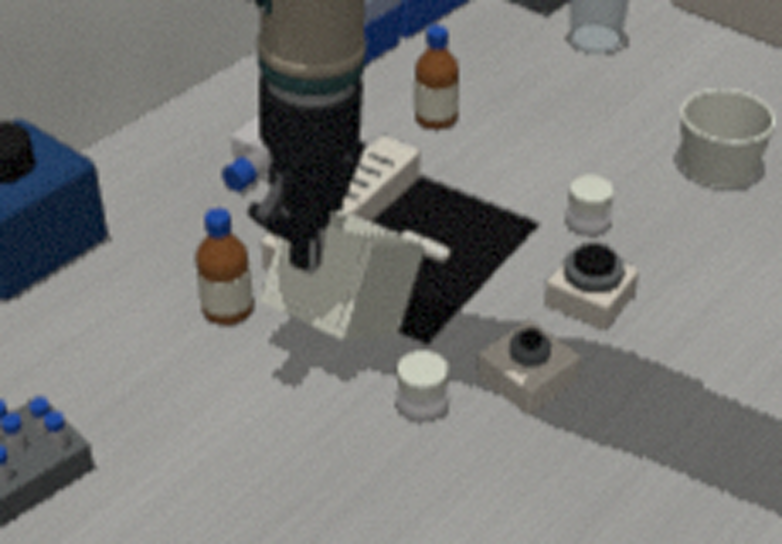

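Emit:
{"name": "apply_moves", "arguments": {
  "commands": [
    [[0.3,-0.14,-0.05,0,0,0],[0.3,-0.12,-0.05,0,0,0],[0.3,-0.08,-0.05,0,0,0],[0.3,-0.04,0,0,0,0]]
  ]
}}

```text
clock: 9.77
eef_pos: [589.1, 96.3, 106.3]
tool_rot: [-1.514, 0.053, -1.396]
force: [-0.3, -0.2, 0.3]
width: -0.0
```

Emit:
{"name": "apply_moves", "arguments": {
  "commands": [
    [[0.3,0,0,0,0,0],[0.3,0,0,0,0,0]]
  ]
}}

```text
clock: 9.93
eef_pos: [593.3, 65.3, 103.9]
tool_rot: [-1.516, 0.049, -1.401]
force: [0.1, -0.1, -0.2]
width: -0.0
```

```bash
python3 -c "
from h import *
go([574.8,132,66],-83.4)
d=snap('side','s5.png',(200,130,430,290),3.4)"
```

```text
t 9.93 at [593.3  65.3 103.9] yaw [-86.9   2.8 -80.3] F [ 0.1 -0.1 -0.2] w -0.0
shift [-1.67  1.02 -0.23] turn [-0.61  0.61 -0.58]
```

View pics/s5.png

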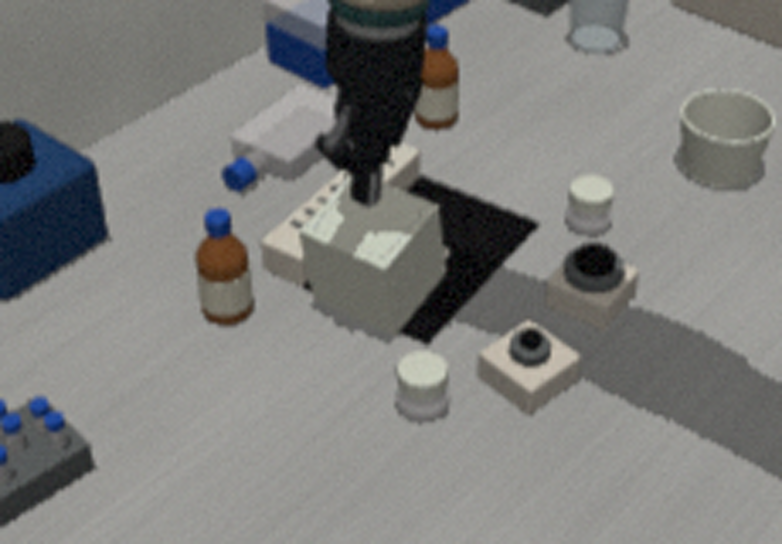

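The dish now lies on the slab on its side, mouth towards the tube, with its floor face on the left (corners (303,238), (383,268), (385,338), (315,300)). The bystanders are untouched.

```bash
python3 - <<'E'
from h import *
d=eyes.get_image("side")
f=lambda p:(200+p[0]/3.4,130+p[1]/3.4)
L=np.array([591.2,-7.3]);ex=np.array([.993,.115]);ey=np.array([-.115,.993])
for p,z in [((303,238),91),((383,268),91),((385,338),3),((315,302),3),((442,208),91)]:
    r=ray(d,f(p),z)[:2]-L; print(np.round([r@ex,r@ey],1))
E
python3 -c "
from h import *
go([*(np.array([591.2,-7.3])+145*np.array([-.115,.993])),130],-83.4)"
```

```text
[ 32.9 128.1]
[-42.  122.2]
[-35.9 112.5]
[ 39.5 109.6]
[-39.4  32.5]
t 10.03 at [593.5  62.4 103.5] yaw [-86.9   2.7 -80.6] F [ 0.8 -0.9 -0.9] w 0.0
shift [-1.94 -0.58 -0.13] turn [-0.6   0.55 -0.55]
```

Emit:
{"name": "apply_moves", "arguments": {
  "commands": [
    [[0,-0.6,0,-0.6,0.5,-0.5],[-0.7,0,0,0,0,0],[-0.7,0,0,0,0,0],[-0.7,0,0,0,0,0],[-0.3,0,0,0,0,0],[0,0,0,0,0,0]]
  ]
}}

```text
clock: 10.53
eef_pos: [580.6, 148.3, 123.0]
tool_rot: [-1.582, -0.004, -1.47]
force: [-1.1, 1.1, 0.1]
width: 0.0
```

```bash
python3 -c "
from h import *
go([*(np.array([591.2,-7.3])+np.array([.993,.115])*(-3)+160*np.array([-.115,.993])),75],-83.4)"
```

```text
t 10.53 at [580.6 148.3 123. ] yaw [-90.6  -0.2 -84.2] F [-1.1  1.1  0.1] w 0.0
shift [-0.1   1.2  -0.25] turn [ 0.13 -0.17  0.05]
```

Emit:
{"name": "apply_moves", "arguments": {
  "commands": [
    [[-0.1,0,-0.25,0.1,0.15,0],[0,0.6,0,0,0,0],[0,0.6,0,0,0,0],[0,0,0,0,0,0]]
  ]
}}

```text
clock: 10.87
eef_pos: [571.0, 145.9, 73.5]
tool_rot: [-1.572, -0.008, -1.486]
force: [-0.8, -0.2, -0.3]
width: 0.3
```

Emit:
{"name": "apply_moves", "arguments": {
  "commands": [
    [[0.25,0,0,0,0,0],[0.25,0,0,0,0,0],[0.25,0,0,0,0,0],[0.2,0,0,0,0,0]]
  ]
}}

```text
clock: 11.2
eef_pos: [575.1, 101.5, 74.8]
tool_rot: [-1.572, -0.011, -1.488]
force: [0.5, 1.1, 0.1]
width: 0.2
```

Emit:
{"name": "apply_moves", "arguments": {
  "commands": [
    [[0.2,0,0,0,0,0],[0.2,0,0,0,0,0]]
  ]
}}

```text
clock: 11.37
eef_pos: [578.1, 84.6, 77.2]
tool_rot: [-1.569, -0.008, -1.489]
force: [-1.2, 8.4, 5.5]
width: 0.1
```

The force has risen to 8 N, so the rim is at the tube. Now I'll follow the arc.

Emit:
{"name": "apply_moves", "arguments": {
  "commands": [
    [[0.2,-0.15,0,0,0,0],[0.22,-0.15,0,0,0,0],[0.22,-0.12,0,0,0,0],[0.25,-0.1,0,0,0,0]]
  ]
}}

```text
clock: 11.7
eef_pos: [582.1, 46.4, 101.4]
tool_rot: [-1.566, -0.006, -1.489]
force: [-0.4, 1.4, 0.9]
width: 0.3
```

```bash
python3 -c "
from h import *
go([574.8,132,66],-83.4)
d=snap('side','s6.png',(200,130,430,290),3.4)"
```

```text
t 11.7 at [582.1  46.4 101.4] yaw [-89.7  -0.4 -85.3] F [-0.4  1.4  0.9] w 0.3
shift [-2.15  0.87 -0.01] turn [-0.06 -0.38  0.07]
```

View pics/s6.png

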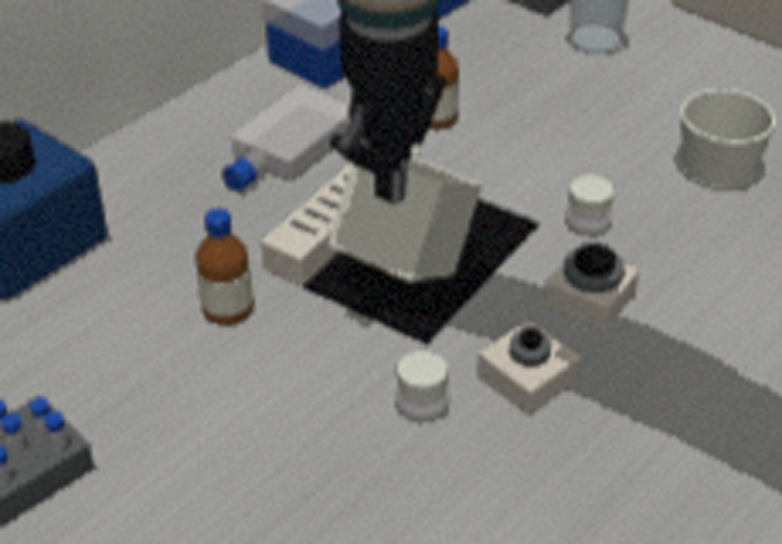

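The dish is tipped about 40° against the tube. A bit more takes it over.

Emit:
{"name": "apply_moves", "arguments": {
  "commands": [
    [[0.25,-0.08,0,0,0,0],[0.25,-0.05,0,0,0,0],[0.25,0,0,0,0,0]]
  ]
}}

```text
clock: 12.0
eef_pos: [585.5, 10.5, 108.8]
tool_rot: [-1.564, -0.009, -1.492]
force: [-0.5, 0.5, -0.7]
width: -0.2
```

Emit:
{"name": "apply_moves", "arguments": {
  "commands": [
    [[-0.3,-0.5,0,0,0,0],[-0.3,-0.5,0,0,0,0],[-0.7,-0.3,0,0,0,0],[-0.7,0,0,0,0,0],[0,0,0,0,0,0]]
  ]
}}

```text
clock: 12.42
eef_pos: [579.1, 79.7, 160.4]
tool_rot: [-1.568, -0.015, -1.507]
force: [-0.6, 0.4, -0.0]
width: 0.2
```

```bash
python3 -c "
from h import *
go([574.8,132,66],-83.4)
a=snap('side','x.png',(260,140,400,260),3.3)
b=snap('top','y.png',(290,140,400,250),3.6)
im=np.hstack([cv2.imread('pics/x.png')[:396,:],cv2.imread('pics/y.png')[:396,:338]]);cv2.imwrite('pics/s7.png',im);print(im.shape)"
```

```text
t 12.42 at [579.1  79.7 160.4] yaw [-89.8  -0.9 -86.4] F [-0.6  0.4 -0. ] w 0.2
shift [-1.35  2.34 -0.03] turn [-0.03 -0.59  0.18]
(396, 800, 3)
```

View pics/s7.png

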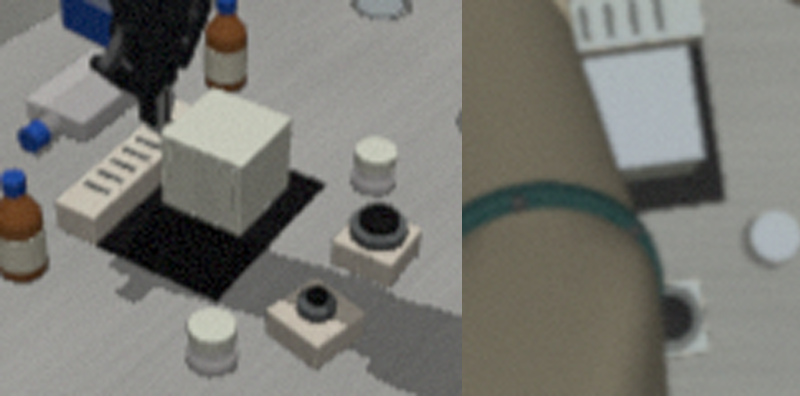

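The dish stands mouth-down on the plate: top face corners at (217,92), (292,125), (238,165), (163,135), foot corners at (163,195), (240,235), (290,188). Next I'll measure its place and level.

Run:
```python
from h import *
d=eyes.get_image("side");t=eyes.get_image("top")
L=np.array([591.2,-7.3]);ex=np.array([.993,.115]);ey=np.array([-.115,.993])
def q(d,p,z): r=ray(d,p,z)[:2]-L; return np.round([r@ex,r@ey],1)
f=lambda p:(260+p[0]/3.3,140+p[1]/3.3)
A=[q(d,f(p),85) for p in [(217,92),(292,125),(238,165),(163,135)]];print("top",A,np.mean(A,0))
print("foot",[q(d,f(p),5) for p in [(163,195),(240,235),(290,188)]])
g=lambda p:(290+(p[0]-462)/3.6,140+p[1]/3.6)
print("topcam right corners",[q(t,g(p),85) for p in [(688,47),(705,162)]])
go([443.5,-57.7,140],-83.4)
```

```text
top [array([ 37.5, -62.1]), array([-46.6, -57.5]), array([-37.5,  18.3]), array([41.1, 19.7])] [ -1.375 -20.4  ]
foot [array([49.4, 10.4]), array([-40.9,  17.7]), array([-43.9, -64.9])]
topcam right corners [array([ 44.4, -71.1]), array([-44.5, -70.9])]
t 12.62 at [579.1  72.1 159.6] yaw [-89.9  -1.2 -86.8] F [-0.1 -0.7  0.4] w 0.3
shift [ 3.04  0.55 -3.57] turn [-0.01 -0.68  0.24]
```

Run:
```python
from h import *
d=eyes.get_image("side")
f=lambda p:(260+p[0]/3.3,140+p[1]/3.3)
uv=np.array([f(p) for p in [(217,92),(292,125),(238,165),(163,135),(163,195),(240,235),(290,188)]],float)
a=43;X=np.array([(a,-a,80),(-a,-a,80),(-a,a,80),(a,a,80),(a,a,0),(-a,a,0),(-a,-a,0)],float)
from scipy.optimize import least_squares
L=np.array([591.2,-7.3,5]);B=R.from_euler('z',6.6,degrees=True)
def res(p,tl=None):
    if tl is not None: p=np.r_[p[:4],tl]
    P=L+B.apply(R.from_euler('zxy',[p[3],p[4],p[5]]).apply(X)+[p[0],p[1],p[2]]); return (proj(d,P)-uv).ravel()
r=least_squares(res,np.zeros(6));print(np.round(r.x[:3],1),np.degrees(r.x[3:]).round(1),(r.cost*2/14)**.5)
for tx in (0,4,-4,9,-9):
    r=least_squares(lambda p:res(p,[np.radians(tx),0]),np.r_[0,-25,0,0]);print(tx,r.x[:3].round(1),(r.cost*2/14)**.5)
```

```text
[ 22.5 -58.8 -33.7] [-2.9  0.5  0.3] 0.6029966439250649
0 [ 22.9 -59.5 -33.8] 0.6090510890853635
4 [ 22.  -54.5 -32.7] 0.8102750757860245
-4 [ 24.3 -65.3 -35.6] 0.8974418572881256
9 [ 21.8 -49.7 -32.2] 1.4412479212724787
-9 [ 26.8 -73.6 -38.5] 1.5201442946481603
```

The fit gives a tilt of about 0.5° (flat) and a centre roughly 20–28 mm from the lamp, inside the 42 mm limit. On to the larger button.

Emit:
{"name": "apply_moves", "arguments": {
  "commands": [
    [[0.6,0,-0.7,0,0,0],[0.6,0,-0.7,0,0,0],[0.6,0,-0.7,0,0,0],[0.6,0,-0.7,0,0,0],[0.6,0,-0.7,0,0,0],[0,0,0,0,0,0]]
  ]
}}

```text
clock: 13.17
eef_pos: [439.5, -65.0, 158.2]
tool_rot: [-1.572, -0.021, -1.521]
force: [-0.8, 0.3, 0.3]
width: 0.1
```

```bash
python3 -c "
from h import *
go([443.5,-57.7,60],-86)
a=snap('side','x.png',(280,120,430,260),2.8)
b=snap('wrist','y.png',s=0.62)
im=np.hstack([cv2.imread('pics/x.png')[:248],cv2.imread('pics/y.png')[:248]])
a=cv2.imread('pics/x.png');b=cv2.imread('pics/y.png');c=np.zeros((400,820,3),np.uint8);c[:392,:420]=a[:392];c[:248,420:817]=b;c=c[:,:800];cv2.imwrite('pics/s8.png',c)"
```

```text
t 13.17 at [439.5 -65.  158.2] yaw [-90.1  -1.2 -87.2] F [-0.8  0.3  0.3] w 0.1
shift [-0.23  2.45  0.11] turn [ 0.02 -0.23  0.25]
```

View pics/s8.png

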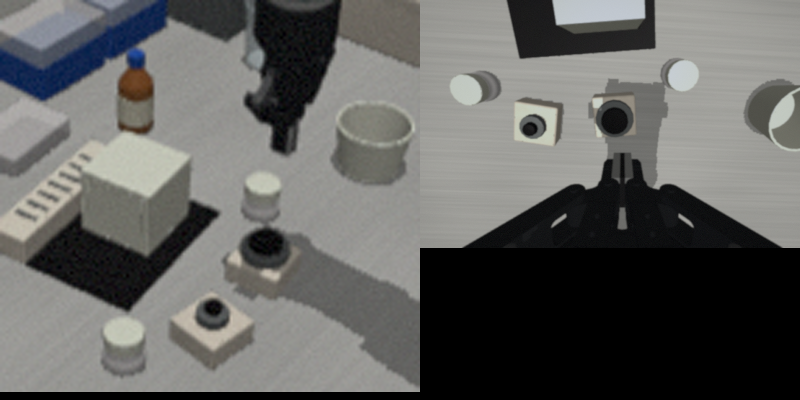

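The dish is flat on the plate. The larger cap is at wrist-crop (613,118) and side-crop (265,240), and all bystanders stand in place. I'll triangulate the cap top.

Run:
```python
from h import *
import pickle
w=eyes.get_image("wrist");s=eyes.get_image("side");t,_=pickle.load(open("d0.pkl","rb"))
for z in (35,40,45,50,55): print(z,*[np.round(ray(c,p,z)[:2],1) for c,p in ((w,(311,190)),(s,(374.6,205.7)),(t,(347.75,227.5)))])
go([443,-58,60],-86)
```

```text
35 [445.6 -53.1] [449.7 -66.5] [443.7 -58. ]
40 [447.1 -53.1] [446.6 -61.5] [443.4 -57.5]
45 [448.6 -53.2] [443.6 -56.4] [443.2 -57. ]
50 [450.1 -53.2] [440.6 -51.4] [442.9 -56.5]
55 [451.6 -53.3] [437.6 -46.3] [442.7 -56.1]
t 13.37 at [448.1 -58.6 158.9] yaw [-89.5  -1.1 -86.6] F [-0.1  0.4  0. ] w -0.0
shift [-0.07  2.47 -0.15] turn [-0.1  -0.13  0.21]
```

Emit:
{"name": "apply_moves", "arguments": {
  "commands": [
    [[-0.06,0.7,-0.08,0,0,0.2],[0,0.7,0,0,0,0],[0,0.7,0,0,0,0],[0,0.4,0,0,0,0],[0,0,0,0,0,0]]
  ]
}}

```text
clock: 13.78
eef_pos: [456.8, -52.3, 56.3]
tool_rot: [-1.547, 0.0, -1.504]
force: [-0.9, -0.1, -1.0]
width: -0.0
```

Emit:
{"name": "apply_moves", "arguments": {
  "commands": [
    [[0.08,0,-0.3,-0.25,0,0],[0,0,0,0,0,0]]
  ]
}}

```text
clock: 13.95
eef_pos: [445.1, -55.0, 55.3]
tool_rot: [-1.573, 0.001, -1.5]
force: [-0.4, 0.5, 1.0]
width: -0.1
```

Emit:
{"name": "apply_moves", "arguments": {
  "commands": [
    [[0,0.15,0,0,0,0],[0,0.15,0,0,0,0],[0,0.1,0,0,0,0]]
  ]
}}

```text
clock: 14.2
eef_pos: [447.1, -54.8, 44.6]
tool_rot: [-1.568, -0.0, -1.5]
force: [-11.8, 2.6, 85.1]
width: 0.0
```

Emit:
{"name": "apply_moves", "arguments": {
  "commands": [
    [[0,-0.04,0,0,0,0]]
  ]
}}

```text
clock: 14.28
eef_pos: [446.8, -54.8, 48.1]
tool_rot: [-1.567, -0.001, -1.5]
force: [-2.9, 0.9, 2.6]
width: 0.3
```

Emit:
{"name": "apply_moves", "arguments": {
  "commands": [
    [[0,-0.05,0,0,0,0]]
  ]
}}

```text
clock: 14.37
eef_pos: [446.8, -54.8, 51.5]
tool_rot: [-1.566, -0.001, -1.5]
force: [-0.2, 0.0, 1.9]
width: -0.3
```

Emit:
{"name": "apply_moves", "arguments": {
  "commands": [
    [[0,-0.05,0,0,0,0]]
  ]
}}

```text
clock: 14.45
eef_pos: [447.2, -54.8, 54.4]
tool_rot: [-1.564, -0.001, -1.5]
force: [-0.1, -0.1, 0.7]
width: -0.1
```

Emit:
{"name": "apply_moves", "arguments": {
  "commands": [
    [[0,-0.05,0,0,0,0]]
  ]
}}

```text
clock: 14.53
eef_pos: [447.8, -54.8, 56.9]
tool_rot: [-1.562, -0.001, -1.5]
force: [0.2, 0.4, 0.2]
width: -0.1
```

The force profile looks like the button's spring, then its stop. I'll press once more, gently, with a dwell.

Emit:
{"name": "apply_moves", "arguments": {
  "commands": [
    [[0.02,0.12,-0.06,0,0,0],[0,0.1,0,0,0,0]]
  ]
}}

```text
clock: 14.7
eef_pos: [446.8, -55.9, 48.8]
tool_rot: [-1.559, -0.002, -1.5]
force: [-2.4, -1.5, 3.1]
width: -0.0
```

Emit:
{"name": "apply_moves", "arguments": {
  "commands": [
    [[0,0.04,0,0,0,0]]
  ]
}}

```text
clock: 14.78
eef_pos: [446.8, -55.9, 46.6]
tool_rot: [-1.559, -0.002, -1.5]
force: [-0.2, -0.1, 4.6]
width: 0.3
```

Emit:
{"name": "apply_moves", "arguments": {
  "commands": [
    [[0,0.03,0,0,0,0]]
  ]
}}

```text
clock: 14.87
eef_pos: [446.9, -56.0, 45.4]
tool_rot: [-1.559, -0.002, -1.5]
force: [-3.6, 0.1, 39.1]
width: -0.2
```

Emit:
{"name": "apply_moves", "arguments": {
  "commands": [
    [[0,0.02,0,0,0,0],[0,0.02,0,0,0,0]]
  ]
}}

```text
clock: 15.03
eef_pos: [446.8, -55.9, 45.7]
tool_rot: [-1.558, -0.003, -1.5]
force: [-3.8, 0.7, 24.2]
width: -0.1
```

Emit:
{"name": "apply_moves", "arguments": {
  "commands": [
    [[0,-0.2,0,0,0,0],[0,-0.5,0,0,0,0],[0,-0.7,0,0,0,0],[0,-0.7,0,0,0,0],[0,0,0,0,0,0],[0,0,0,0,0,0]]
  ]
}}

```text
clock: 15.53
eef_pos: [445.4, -56.0, 129.5]
tool_rot: [-1.561, -0.002, -1.5]
force: [-0.3, 0.5, 0.1]
width: -0.2
```

Run:
```python
from h import *
s=readout.read_state();print(s["clock"],s["eef_pos"],s["force"])
# dish/buttons unchanged vs. picture taken before the press?
a=cv2.imread("pics/x.png");d=snap("side","z.png",(280,120,430,260),2.8);b=cv2.imread("pics/z.png")
D=cv2.absdiff(a,b).max(2)
for n,(x0,y0,x1,y1) in dict(dish=(75,125,200,255),small=(165,290,260,370),jar_l=(95,310,155,380),bottle=(110,45,160,130),round=(340,110,410,180)).items(): print(n,D[y0:y1,x0:x1].mean().round(1),(D[y0:y1,x0:x1]>60).sum())
finish_job()
```

```text
15.5333 [445.39911458 -55.9767172  129.46412617] [-0.29610142  0.45520179  0.07457924]
dish 3.3 0
small 4.1 0
jar_l 2.7 0
bottle 3.3 0
round 2.9 0
the job is handed in; nothing more can be done
```

The job is done and handed in at about 15.5 s; the hand-in reports no verdict.

**What I did:** I gripped the white dish by one wall and carried it low, about 2 cm up, rather than sliding it to the plate's left edge. I tipped it onto the slab, then tipped it over the lamp tube. Finally I pressed the larger button twice.

**Dish:** it stands mouth-down, with a fitted tilt of about 0.5°. Its centre is 20–28 mm from the lamp against a limit of 42 mm; the side camera gave 20 mm and the top camera 28 mm. One fit with the height left free gave an implausible position, so I used it only for the tilt.

**Button:** the spring force rose to about 5 N and then hit a hard stop over roughly 6 mm of travel. The first press peaked at 85 N at the wrist, under the 120 N limit, which was harder than I wanted. The second was gentler, up to 39 N, and I held it down for about 0.17 s.

**Last check:** the arm is clear at z = 129 mm with near-zero force. A side picture compared with one from before the presses shows no change at the dish, the small button and the nearby bystanders in view (`jar_l`, `round_dish`, one bottle). I did not check the button's return in a picture; it rests on the spring force falling away as I lifted.

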